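Seat a tube block in the block heater's well

ROBOT

A 6-joint arm with a two-finger parallel gripper is mounted at the origin on a cart in front of the work surface, level with it; the furniture and walls round the work are solid. World frame = base frame: x ahead of the robot, y to its left, z up, the work surface at z = 0. Lengths are in mm, angles in rad, forces in N, time in s.
With the tool pointing down it reaches from about 275 to 1000 mm from the base axis. Payload 8.4 kg.
Tool frame: the origin (TCP) lies at the very end of the fingers, on their centre line; the grasp point (between the pads) lies 19 mm behind it; z points along the fingers, x is the direction in which the jaws open and shut, and the axes are right-handed (so a half turn about z gives the same grasp; the last joint's range is limited). The gripper opens to 85 mm and grips with 20 to 120 N. Pads are 22 mm wide; open, the fingers measure 114 mm over their backs; the gripper's body (76 mm by 85 mm) begins 54 mm behind the grasp point. The pads swing forward as they close: fully open they stand 13 mm farther back than shut.
Start: joints at [-1.332, 0.353, 1.633, -0, 1.155, -0.002], TCP at [149.048, -606.97, 231.281] pointing down, gripper open.
Joint ranges: [-2.63, 2.63], [-0.92, 2.1], [0.06, 2.66], [-1.3, 4.44], [0, 2.69], [-3.02, 3.02]. Speed limits (rad/s): [2.22, 2.22, 2.79, 3.14, 3.14, 3.14].

INTERFACE

Orientations are given as [roll, pitch, yaw] about the fixed x, y, z axes, in that order (R = Rz(yaw) Ry(pitch) Rx(roll)).
In Python, from rig import r gives the robot as it stands. The module is installed in compiled form; this text tells all that it offers.
- The arm moves only by the tool apply_moves, never from a script. Its argument "targets" is a list that holds one entry, the list of rows, each a list of 7 numbers: the gripper's target within -1 to 1 (fully open at 1, half-way at 0, shut at -1), then the shift along the tool's x, y, z in cm, then the turn, a rotation vector about the tool's x, y, z in degrees. A call has 1 to 8 rows; each row is the pose to reach, as a shift and turn from the pose measured when the call began, along the tool's axes at that moment; what a row does not reach only later rows make up. A row lasts 1/10 s, in which the tool goes at most 50 mm and 8.59 degrees, less where a joint would pass 70% of its speed; a pose out of reach is approached as far as the arm can. A call with a gripper value outside its range is refused whole. The fingers move at their own pace and stop on an object; "newtons" is the grip in N (left out, the last holds). Time passes only in rows, so rows that repeat a pose let the fingers close. It gives the time, the measured TCP pose, the force and the opening at its end, in the units of the state.
- r.sense(): the state, without advancing time (a new reading comes with each control period).
- r.grab_frame(name): name is "scene" or "side" or "wrist"; returns a dict with "pixels" (480x640x3 uint8, red, green, blue), "fov_y" (degrees; the focal length in pixels is half the picture's height over the tangent of half this angle, whatever the lens; pixels are square), "cx", "cy" (the principal point, pixels), "R" (3x3) and "t" (3): a world point X has camera coordinates R X + t; the wrist camera has in their place "mount" (4x4, takes a point from camera to tool coordinates, whose origin is the TCP and whose axes are the tool frame's). Camera axes: x right, y down, z forward; pixel columns grow to the right and rows downward; lengths in mm; the calibration is good to about 2 mm. A picture is of the moment at which its call begins: read the wrist's pose just before it. There is no depth.
- r.sign_off(): hands the job in, once; it reports no verdict.
The state is a dict: "clock": time; "qpos": joint angles; "qvel": joint speeds; "joint_efforts": joint torques, N m; "eef_pos": TCP position; "tcp_rot": TCP orientation; "contact_force": force on the tool from outside, world axes, zero at the start; "wrist_torque": the same for the moment, N m; "opening": opening from 0.0 (shut) to 1.0 (fully open).
Only numpy, scipy, OpenCV 4.12 (cv2) and the standard library are available. Lean on these libraries where they do the work, as an engineer would, in place of code of your own. Each camera call takes 0.05 s, during which the arm holds its last target. There are 200 camera calls.

TASK

Load the shorter of the two aluminium tube blocks into the well of the block heater: put one end in first, tilted, push back the sprung contact shoe with it and rock the other end down until the block sits flat on the floor of the well. It is a close fit, so feel it in gently and never force it. Then shut the clear hinged cover over it, and leave everything else on the bench where it is.

Things in the scene. Friction and masses are not known exactly. Their poses are not given: they have to be found in the camera images.
- tube_block_center (a point): Centre, half-way up, of the shorter tube block: bright aluminium, 40 mm (its x) x 80 mm (its y, the long side) x 50 mm high (its z, up), about 0.35 kg, eight 11 mm holes in two rows of four in its top. The two ends are alike. It stands on the bench. Only this block fits the well.
- long_block_center (a point): Centre (half-way up) of the longer tube block, 40 x 100 x 50 mm (x, y, z), with one row of four 17 mm holes; too long for the well, to be left standing on the bench. The two blocks may have changed places.
- well_seat (a point): Point on the well's floor, nominally the middle of where the block finally rests; axes are the heater's: z up, x to the back (hinge), y along the well towards the sprung shoe. The well, an aluminium liner, is screwed down through slots and truly sits anywhere from -6 to +6 mm off along y, which no reading tells. Nominally its solid end wall is at y = -40 mm, its other end wall at +52 mm; 42 mm wide in x; deck 20 mm above.
- shoe (a joint): Sprung contact shoe: a steel plate 34 mm wide, 10 mm high, across the well's +y end, 2 to 12 mm above the floor. How far it is pushed back along +y: 0 free (its face 75 mm from the solid end wall; its square top edge stops a flat block), 0.005 m with the block seated, 0.007 at its firm stop. Its spring pushes with 4 N + 0.5 N/mm, so the block's ends rub and it must be pressed the last bit down.
- cover (a joint): Clear plastic cover, hinged along y at the back of the heater; 0 shut on the deck, found open at about 1.85 rad, leaning back. Its stiff hinge (0.13 N m) keeps it at any angle. A cap reaching from 4 to 108 mm from the hinge, 140 mm wide (y), 37 mm high, walls 3 mm. It clears a flat block by 4 mm and does not shut over one that is not down.
- cover_hinge (a point): Middle of the cover's hinge axis, 4 mm above the deck, 65 mm behind (+x) the middle of the well. Axes of the cover: at 0 as the heater's.
- cover_bar (a point): Middle of the cover's black handle bar: 10 mm thick round bar, 72 mm long in y, in front of the cover's front wall on two posts (gap of 19 mm), 132 mm from the hinge axis and 24 mm above it when shut; it is uppermost when the cover stands open.
- timer: Bystander: white bench timer, 64 x 68 x 18 mm; origin under its centre.
- vial_a: Bystander: small capped vial, 22 mm across, 35 mm high, standing; origin under its centre.
- vial_b: Bystander: small capped vial, 22 mm across, 39 mm high, standing; origin under its centre.
- amber_bottle: Bystander: brown reagent bottle, 62 mm across, 135 mm high; origin under its centre.
- small_beaker: Bystander: glass beaker, 56 mm across, 70 mm high; origin under its centre.
- marker: Bystander: marker pen lying, 135 mm long, 17 mm thick; origin under its centre.
- tube_block: The shorter tube block itself; origin at the centre of its underside, axes as above. Round the work, all fixed: a water bath on the right (x 0.45 to 0.75, y below -0.5, up to 0.27 m high), a centrifuge with its lid up on the left (x 0.4 to 0.7, y above 0.15, up to 0.5 m high), an open instrument case behind the heater (x above 0.72).
- heater: Block heater: a white and grey bench box, 180 (x) x 192 (y) x 80 mm high, display on its front (-x), fixed to the bench; origin under its centre. The well in its deck is 20 mm deep, 42 x 92 mm, with a 2 mm lead-in chamfer on the rims of its long sides only; the seated block stands 30 mm out of the deck.
Things that resemble listed ones, but are neither listed nor needed, are in the scene too. Leave any orange look-alike of the tube_block alone.

How it is judged:
By the outcome, as a careful person would: the job done as asked, in the order asked, and still so for the second after the job is handed in, with the robot touching nothing.
It also fails if it takes over 72 s, if anything falls off the work surface, if the arm or the gripper's body presses on something with over 40 N, if the wrist force passes 120 N, or if a joint passes its speed limit or range.

## Working session

There is one attempt and no reset: what is moved stays moved. The work goes in short steps, Python scripts to look and compute and a tool call to move; the robot and the scene stay as the last step left them, time stands still between calls to the robot, and variables do not carry over. Pictures are saved under pics/ and viewed, about 8 in all and at most 12, crops included, and the job is handed in when it is done.

Besides the shell and the picture viewer there is one more tool, called after "Emit:" as name(argument=value, ...) on one line, values as JSON. apply_moves: Moves the arm, as the interface text tells. Its arguments: {"type":"object","properties":{"targets":{"type":"array"},"newtons":{"type":"number"}},"required":["targets"]}

```bash
mkdir -p pics; ls
python3 - <<'E'
from rig import r
import cv2,numpy as np,pickle
print(r.sense())
for n in("scene","side","wrist"):
    f=r.grab_frame(n); cv2.imwrite(f"pics/{n}0.png",f["pixels"][:,:,::-1]); pickle.dump(f,open(f"pics/{n}0.pkl","wb"))
    print(n,{k:np.round(v,3).tolist() for k,v in f.items() if k!="pixels"})
E
```

```text
pics
{'clock': 0.0, 'qpos': array([-1.33238290e+00,  3.53698783e-01,  1.63416279e+00,  8.80826767e-06,
        1.15518569e+00, -2.41894280e-03]), 'qvel': array([5.52571958e-05, 5.61543094e-04, 1.15257398e-03, 2.09450988e-03,
       4.86173325e-04, 9.59877000e-04]), 'joint_efforts': array([ 3.01699538e-04, -6.05252409e+01, -3.42061293e+01,  4.28100145e-05,
        9.45813255e-03,  3.13223453e-06]), 'eef_pos': array([ 148.94450409, -606.48684948,  230.51779495]), 'tcp_rot': array([-3.14158108e+00,  1.45458877e-03, -1.32996751e+00]), 'contact_force': array([ 0.64137129, -0.63611131, -0.96649952]), 'wrist_torque': array([-0.05552982,  0.01882527,  0.01161766]), 'opening': 0.9994796001483907}
scene {'fov_y': 43.051, 'cx': 324.696, 'cy': 235.49, 'R': [[-0.545, -0.838, -0.01], [-0.625, 0.414, -0.662], [0.559, -0.355, -0.749]], 't': [151.408, 441.31, 1159.893]}
side {'fov_y': 54.317, 'cx': 312.275, 'cy': 246.032, 'R': [[0.021, -1.0, -0.004], [-0.471, -0.006, -0.882], [0.882, 0.021, -0.471]], 't': [-162.112, 321.216, 706.14]}
wrist {'fov_y': 65.664, 'cx': 315.215, 'cy': 238.844, 'mount': [[1.0, 0.001, -0.0, 0.58], [-0.001, 0.954, 0.3, -77.315], [0.001, -0.3, 0.954, -142.148], [0.0, 0.0, 0.0, 1.0]]}
```

View pics/scene0.png

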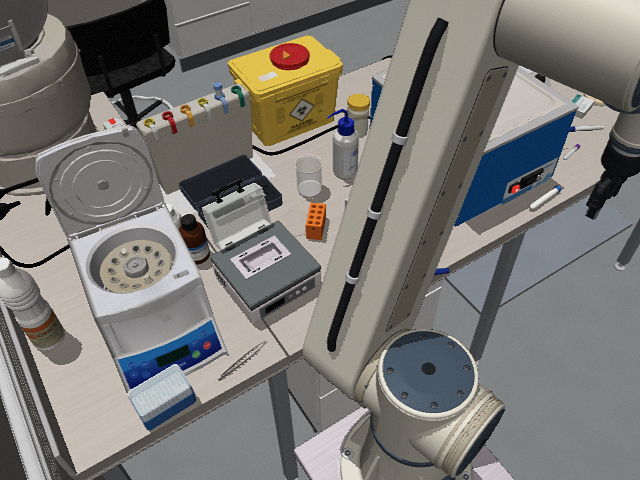

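View pics/side0.png

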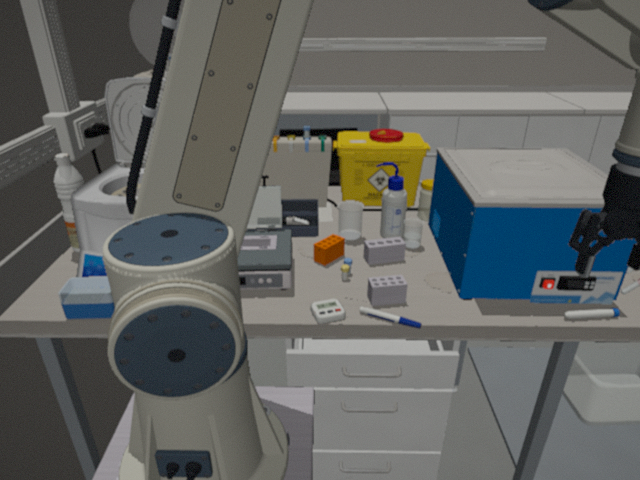

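The scene view shows the heater at (265,265) with its cover open, the well at (263,258) and the orange look-alike at (316,220). The arm hides the aluminium blocks in this view. The side view shows two aluminium blocks at (384,250) and (388,291), orange at (329,249), vials at (346,270), timer at (328,310) and marker at (390,317). Candidates for the short block are those two aluminium blocks. The orange one is ruled out. I'll take a close crop to choose between them.

```bash
cat > h.py <<'E'
import numpy as np,pickle,cv2
from scipy.spatial.transform import Rotation as Ro
def K(f):
    fl=240/np.tan(np.radians(f["fov_y"]/2)); return np.array([[fl,0,f["cx"]],[0,fl,f["cy"]],[0,0,1.]])
def pose(f,s=None):
    "world->cam R,t"
    if "R" in f: return np.array(f["R"]),np.array(f["t"])
    T=np.eye(4); T[:3,:3]=Ro.from_euler('xyz',s["tcp_rot"]).as_matrix(); T[:3,3]=s["eef_pos"]
    W=np.linalg.inv(T@np.array(f["mount"])); return W[:3,:3],W[:3,3]
def ray(f,px,z,s=None):
    R,t=pose(f,s); c=-R.T@t
    d=(R.T@(np.linalg.inv(K(f))@np.c_[np.atleast_2d(px),np.ones(len(np.atleast_2d(px)))].T)).T
    return c+d*((z-c[2])/d[:,2])[:,None]
def proj(f,X,s=None):
    R,t=pose(f,s); p=K(f)@(R@np.atleast_2d(X).T+t[:,None]); return (p[:2]/p[2]).T
def load(n): return pickle.load(open(f"pics/{n}.pkl","rb"))
def snap(n,tag):
    from rig import r
    s=r.sense(); f=r.grab_frame(n); pickle.dump((f,s),open(f"pics/{tag}.pkl","wb"))
    cv2.imwrite(f"pics/{tag}.png",f["pixels"][:,:,::-1]); return f,s
E
python3 - <<'E'
from h import *
f=load("side0"); im=f["pixels"][:,:,::-1]
cv2.imwrite("pics/c1.png",cv2.resize(im[225:325,300:430],None,fx=6,fy=6,interpolation=cv2.INTER_CUBIC))
print(ray(f,[[384,243],[388,283],[329,240]],50),ray(f,[[328,305]],18))
g=load("scene0"); print(ray(g,[[263,258],[213,266],[255,305],[320,268]],80),ray(g,[[316,205]],50))
E
```

```text
[[ 609.26042968 -335.40026133   50.        ]
 [ 417.37777492 -322.50021473   50.        ]
 [ 624.2493959  -193.03748151   50.        ]] [[ 376.19898315 -188.70750909   18.        ]]
[[538.28045576  -0.72248913  80.        ]
 [580.61857972 106.00379215  80.        ]
 [432.90760762  77.87236135  80.        ]
 [441.16755702 -94.37605375  80.        ]] [[ 639.69606863 -209.25327429   50.        ]]
```

View pics/c1.png

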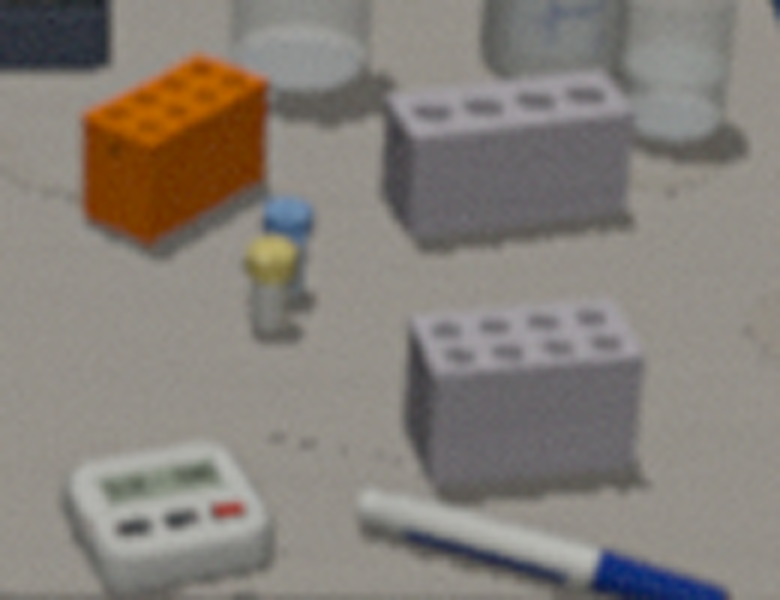

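The near block at (388,291), with two rows of four holes, is the short one. The far block at (384,250) has one row of four and is the long one. I'll bring the wrist camera over it with yaw near 0.

Emit:
apply_moves(targets=[[[1,-3,-4,-1,0,0,-8.5],[1,-6,-8,-1,0,0,-17],[1,-9,-12.5,-1,0,0,-25.5],[1,-12,-17,-1,0,0,-34],[1,-15,-21,-1,0,0,-42.5],[1,-18,-25,-1,0,0,-51],[1,-20,-29,-1,0,0,-59.5],[1,-21.2,-32.8,-1,0,0,-68]]])

```text
clock: 0.95
eef_pos: [417.8, -320.1, 241.0]
tcp_rot: [-3.14, 0.001, -0.137]
contact_force: [-0.0, -1.0, 0.6]
opening: 0.998
```

Run:
```python
from h import *
f,s=snap("wrist","w1"); print(s["clock"],s["eef_pos"],s["tcp_rot"],s["qpos"],s["contact_force"])
```

```text
0.95 [ 417.78948198 -320.12512957  241.02983994] [-3.14026200e+00  5.94376643e-04 -1.36586486e-01] [-6.57220111e-01  1.90155530e-01  1.83171545e+00  9.53575645e-04
  1.12089939e+00 -5.21048419e-01] [-0.01320721 -1.00696536  0.5939404 ]
```

View pics/w1.png

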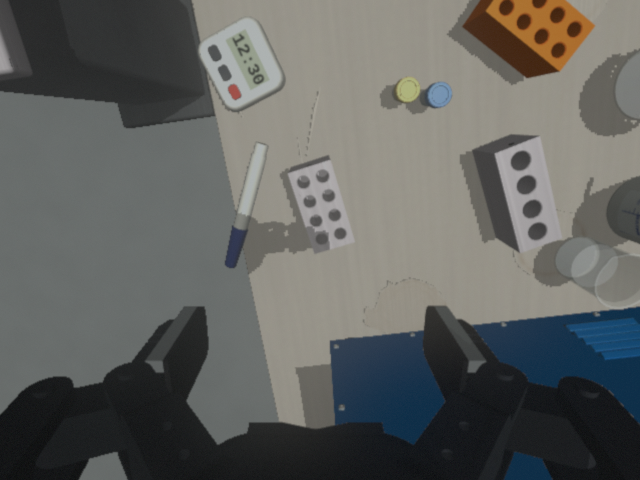

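The wrist view shows the 8-hole short block with its top at about (320,203), and the long 4-hole block at (520,195). The marker (248,205), timer and vials are clear of it. Next I'll measure the block's pose.

Run:
```python
from h import *
f,s=pickle.load(open("pics/w1.pkl","rb")); im=f["pixels"]
print(im[203,310],im[160,290:345:6].tolist(),im[230,400])
g=im.astype(int); hsv=cv2.cvtColor(im,cv2.COLOR_RGB2HSV)
for name,(a,b,c,d) in dict(short=(270,140,375,265),).items():
    roi=im[b:d,a:c].astype(int); m=((roi[...,2]>=roi[...,0]-4)&(roi.min(2)>130)).astype(np.uint8)
    m=cv2.morphologyEx(m,cv2.MORPH_OPEN,np.ones((3,3)))
    cs,_=cv2.findContours(m,cv2.RETR_EXTERNAL,cv2.CHAIN_APPROX_NONE); cn=max(cs,key=cv2.contourArea)+[a,b]
    print(name,cv2.contourArea(cn))
    W=ray(f,cn[:,0,:],50,s)[:,:2].astype(np.float32); r_=cv2.minAreaRect(W); print(r_, cv2.boxPoints(r_))
```

```text
[84 82 81] [[151, 147, 137], [149, 145, 136], [155, 152, 142], [148, 145, 136], [98, 96, 93], [87, 85, 84], [119, 117, 117], [151, 147, 139], [152, 150, 139], [151, 147, 138]] [153 149 140]
short 2969.5
((424.2975769042969, -319.3735656738281), (39.329994201660156, 79.22537231445312), 9.629446983337402) [[ 398.28345 -283.6085 ]
 [ 411.5359  -361.71756]
 [ 450.3117  -355.13864]
 [ 437.05927 -277.02957]]
```

```bash
cat >> h.py <<'E'
def Rt(yaw,lean,pitchx=0):
    "tool rotation: down, yaw deg, lean deg about own x (+ = top leans to -y)"
    return Ro.from_euler('z',yaw,degrees=True)*Ro.from_euler('x',180+lean,degrees=True)
def delta(s,pos,R):
    C=Ro.from_euler('xyz',s["tcp_rot"]); 
    return np.round(np.r_[C.inv().apply(np.array(pos)-s["eef_pos"])/10,(C.inv()*R).as_rotvec(degrees=True)],3).tolist()
E
python3 - <<'E'
from h import *
from rig import r
s=r.sense(); R=Rt(9.63,12); z=R.apply([0,0,1]); g=np.array([423.6,-315.5,24]); print(z)
print(delta(s,g-60*z,R),delta(s,g,R))
f,s=pickle.load(open("pics/w1.pkl","rb")); print(ray(f,[[257,145],[233,266],[247,205]],9,s))
E
```

```text
[-0.03478051  0.20498192 -0.9781476 ]
[0.359, 0.981, 15.855, 11.778, -1.958, -16.785] [-0.02, -0.196, 21.726, 11.778, -1.958, -16.785]
[[ 369.4378716  -257.73954697    9.        ]
 [ 320.75278766 -379.08171859    9.        ]
 [ 348.43261897 -315.16993229    9.        ]]
```

Emit:
apply_moves(targets=[[[1,0.15,0.4,4,4,-0.6,-5.6],[1,0.25,0.7,8,8,-1.3,-11.2],[1,0.36,0.98,12,11.78,-1.96,-16.8],[1,0.36,0.98,15.8,11.78,-1.96,-16.8],[1,0.36,0.98,15.8,11.78,-1.96,-16.8]]])

```text
clock: 1.5
eef_pos: [422.9, -325.8, 78.6]
tcp_rot: [-2.925, 0.006, 0.168]
contact_force: [-0.7, -0.3, 0.7]
opening: 1.0
```

Run:
```python
from h import *
f,s=snap("wrist","w2"); R=Rt(9.63,12); g=np.array([423.6,-315.5,24])
print(delta(s,g,R),s["contact_force"],s["eef_pos"])
print(s["tcp_rot"],R.as_euler('xyz'))
```

```text
[0.275, 0.193, 5.547, -0.403, 0.315, -0.097] [-0.69109369 -0.27894601  0.69971763] [ 422.87110239 -325.79380536   78.60698451]
[-2.92512409  0.00573791  0.16758534] [-2.93215314  0.          0.16807521]
```

View pics/w2.png

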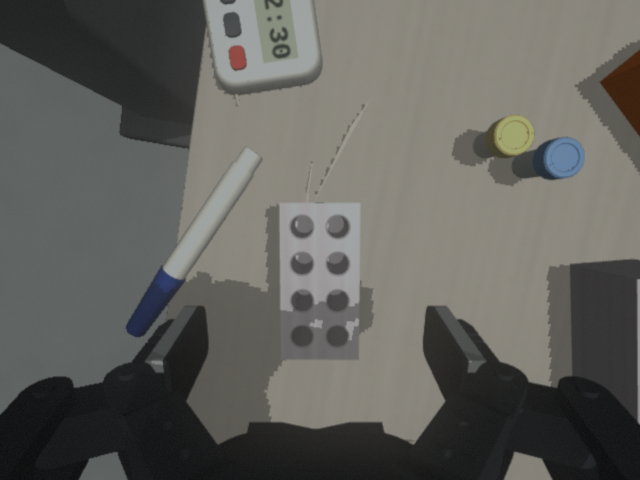

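The crop confirms the choice: the 8-hole block is aligned under the jaws, top spanning columns 279–360 and rows 203–360. The next move descends on it.

Emit:
apply_moves(targets=[[[1,0.27,0.1,2,-0.4,0.3,0],[1,0.27,0.19,4,-0.4,0.3,0],[1,0.27,0.19,5.5,-0.4,0.3,0],[1,0.27,0.19,5.55,-0.4,0.3,0],[1,0.27,0.19,5.55,-0.4,0.3,0]]])

```text
clock: 2.05
eef_pos: [425.9, -317.0, 28.7]
tcp_rot: [-2.937, -0.003, 0.167]
contact_force: [-0.3, -1.1, -0.1]
opening: 1.0
```

Run:
```python
from h import *
from rig import r
s=r.sense(); R=Rt(9.63,12); g=np.array([423.6,-315.5,24])
print(delta(s,g,R),s["contact_force"],s["eef_pos"])
```

```text
[-0.2, -0.089, 0.496, 0.253, -0.182, -0.048] [-0.26168914 -1.10489147 -0.07202358] [ 425.86714805 -317.02519555   28.68505721]
```

Emit:
apply_moves(targets=[[[1,-0.1,-0.05,0.5,0,0,0],[0,-0.1,-0.05,0.6,0,0,0],[-1,-0.1,-0.05,0.6,0,0,0],[-1,-0.1,-0.05,0.6,0,0,0],[-1,-0.1,-0.05,0.6,0,0,0],[-1,-0.1,-0.05,0.6,0,0,0],[-1,-0.1,-0.05,0.6,0,0,0]]], newtons=50)

```text
clock: 2.75
eef_pos: [424.6, -315.7, 23.3]
tcp_rot: [-2.937, -0.003, 0.167]
contact_force: [-0.6, -0.3, 4.9]
opening: 0.46
```

Run:
```python
from h import *
from rig import r
s=r.sense(); print(s)
C=Ro.from_euler('xyz',s["tcp_rot"]); print(C.apply(np.eye(3)))
print(delta(s,[540,-140,250],Rt(2.7,12)))
```

```text
{'clock': 2.75, 'qpos': array([-0.72635631,  0.56684866,  1.86973284,  0.17049129,  0.8709218 ,
       -1.01416607]), 'qvel': array([-1.77954041e-03, -8.01831640e-04, -5.03616862e-04,  2.11673290e-03,
        1.30232420e-05,  6.31216411e-04]), 'joint_efforts': array([ 6.29533231e-01, -5.92724669e+01, -2.05983871e+01,  7.76902456e-01,
        3.76092782e-01, -2.41573557e-02]), 'eef_pos': array([ 424.61501662, -315.71971504,   23.34495601]), 'tcp_rot': array([-2.93671344e+00, -2.90182907e-03,  1.66705015e-01]), 'contact_force': array([-0.6001443 , -0.26058708,  4.9266317 ]), 'wrist_torque': array([-0.01249331,  0.38550708,  0.09039431]), 'opening': 0.4602313266473629}
[[ 0.98613272  0.16593325  0.00290182]
 [ 0.16304572 -0.96541441 -0.20344804]
 [-0.03095733  0.2010999  -0.97908144]]
[14.36, -19.694, -19.015, 0.251, 1.247, 6.739]
```

Opening is 0.46, about 39 mm, so the block is gripped. I'll lift it and carry it to a spot where the camera sees the well.

Emit:
apply_moves(targets=[[[-1,0,-0.8,-4,0,0,0],[-1,0,-1.6,-8,0,0,0],[-1,0,-2.4,-12,0,0,0],[-1,3,-6,-14,0,0,1.5],[-1,6.5,-10,-16,0,0.3,3],[-1,9.5,-14.5,-18,0,0.6,4.5],[-1,12,-19,-19.5,0.2,1.0,6],[-1,13.2,-23,-20.5,0.3,1.2,6.7]]])

```text
clock: 3.55
eef_pos: [522.1, -121.6, 266.9]
tcp_rot: [-2.931, 0.001, 0.047]
contact_force: [0.4, -0.5, -4.6]
opening: 0.46
```

Emit:
apply_moves(targets=[[[-1,0,-1.5,0,0,0,0],[-1,0,-2,0,0,0,0],[-1,0,-2,0,0,0,0]]])

```text
clock: 3.85
eef_pos: [520.4, -101.9, 270.2]
tcp_rot: [-2.932, 0.002, 0.048]
contact_force: [0.4, -0.1, -4.0]
opening: 0.459
```

Run:
```python
from h import *
f,s=snap("wrist","w3"); snap("scene","sc3"); print(s["eef_pos"],np.degrees(s["tcp_rot"]),s["opening"],s["contact_force"],s["qpos"])
```

```text
[ 520.40257146 -101.92448985  270.24788831] [-1.67964327e+02  1.14620751e-01  2.74381531e+00] 0.45866870006735655 [ 0.40323827 -0.11041254 -4.04861067] [-0.32178593  0.21035098  1.75534806  0.20485168  1.26082169 -0.44045842]
```

View pics/w3.png

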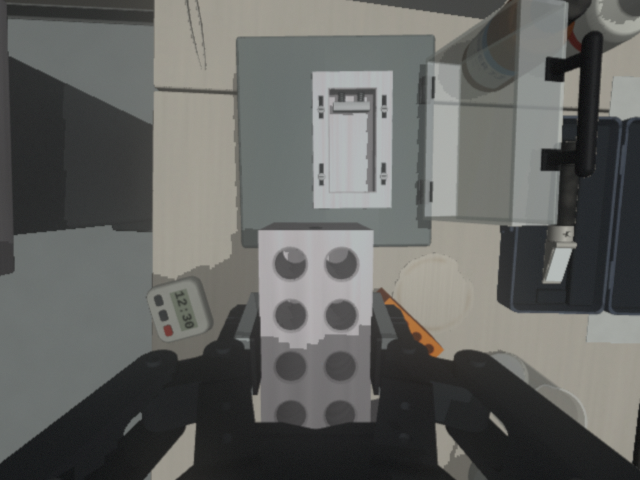

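The wrist view shows the heater deck with corners at about (237,37), (435,37), (430,245) and (243,245). The liner plate runs from (313,71) to (392,208), with the well inside it at columns 329–376 and rows 88–193. The shoe is at the top (+y), near row 103, and the cover bar is at (590,105). I'll zoom in on the well.

Run:
```python
from h import *
f,s=pickle.load(open("pics/w3.pkl","rb")); im=f["pixels"][:,:,::-1]
c=cv2.resize(im[62:216,300:405],None,fx=5,fy=3.8,interpolation=cv2.INTER_CUBIC); cv2.imwrite("pics/c3.png",c)
R,t=pose(f,s); print("cam",-R.T@t)
# deck
hsv=cv2.cvtColor(im,cv2.COLOR_BGR2HSV); print(im[150,280],im[140,350],im[60,300])
d=im.astype(int); m=(abs(d-im[150,280].astype(int)).max(2)<22).astype(np.uint8); m[:, :200]=0; m[250:]=0;m[:,445:]=0
m=cv2.morphologyEx(m,cv2.MORPH_OPEN,np.ones((5,5)))
cs,_=cv2.findContours(m,cv2.RETR_EXTERNAL,cv2.CHAIN_APPROX_NONE); cn=max(cs,key=cv2.contourArea)
W=ray(f,cn[:,0],80,s)[:,:2].astype(np.float32); print(cv2.minAreaRect(W),cv2.boundingRect(cn)); 
print(ray(f,[[313,71],[392,71],[392,208],[313,208],[237,37],[435,37],[430,245],[243,245]],80,s))
```

```text
cam [519.24144647 -57.06926833 425.26163519]
[111 113 106] [178 176 179] [111 114 107]
((533.6047973632812, 0.5323104858398438), (184.562255859375, 189.6914520263672), 0.8265212774276733) (234, 35, 209, 212)
[[510.71884613  60.77613057  80.        ]
 [581.25110046  64.16770499  80.        ]
 [589.57448981 -57.61520438  80.        ]
 [516.60923613 -61.18221481  80.        ]
 [441.95994965  86.56575327  80.        ]
 [617.31974312  94.96458985  80.        ]
 [627.32387829 -90.22301172  80.        ]
 [452.95034904 -98.78690441  80.        ]]
```

View pics/c3.png

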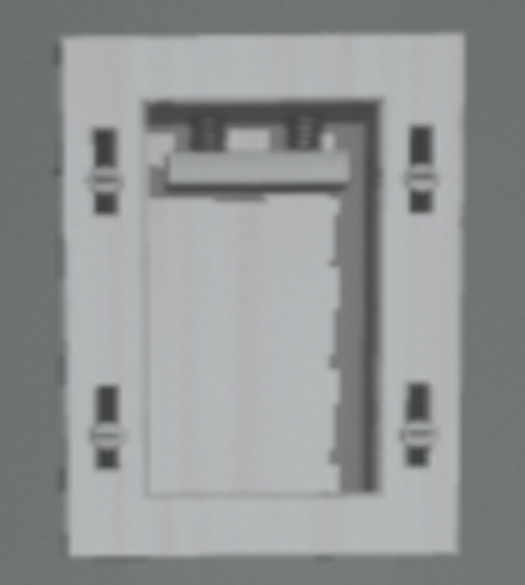

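Run:
```python
from h import *
f,s=pickle.load(open("pics/w3.pkl","rb"))
def P(x,y): return [300+(x+.5)/5-.5,62+(y+.5)/3.8-.5]
for n,z,pts in [("rim",80,[P(145,101),P(381,101),P(380,494),P(147,494)]),("plate",80,[P(63,36),P(463,36),P(458,553),P(70,553)]),
  ("screws",80,[P(105,181),P(421,179),P(418,434),P(107,435)]),("slots",80,[P(105,170.5),P(421,168),P(418,425),P(107,426)]),("shoe topfront",72,[P(168,186),P(350,184)]),("shoe topback",72,[P(170,153),P(350,151)])]:
    W=ray(f,pts,z,s); print(n,W[:,:2].round(1).tolist(),"mean",W.mean(0).round(1), "d",np.linalg.norm(np.diff(W,axis=0),axis=1).round(1))
# scene cam crop for cross-check
g,_=pickle.load(open("pics/sc3.pkl","rb")); im=g["pixels"][:,:,::-1]; cv2.imwrite("pics/c4.png",cv2.resize(im[190:330,190:340],None,fx=5,fy=4.2,interpolation=cv2.INTER_CUBIC))
```

```text
rim [[525.4, 46.6], [567.7, 48.6], [573.5, -43.4], [530.6, -45.5]] mean [549.3   1.6  80. ] d [42.4 92.2 42.9]
plate [[510.0, 60.7], [581.4, 64.1], [588.8, -56.9], [517.1, -60.4]] mean [549.3   1.9  80. ] d [ 71.5 121.2  71.7]
screws [[519.2, 27.9], [576.1, 31.1], [579.5, -28.7], [522.5, -31.7]] mean [ 5.493e+02 -4.000e-01  8.000e+01] d [57.  59.9 57.1]
slots [[519.1, 30.3], [575.9, 33.6], [579.4, -26.5], [522.4, -29.5]] mean [549.2   2.   80. ] d [57.  60.2 57. ]
shoe topfront [[530.9, 29.2], [564.4, 31.3]] mean [547.6  30.3  72. ] d [33.6]
shoe topback [[530.8, 37.0], [563.9, 39.1]] mean [547.4  38.1  72. ] d [33.2]
```

View pics/c4.png

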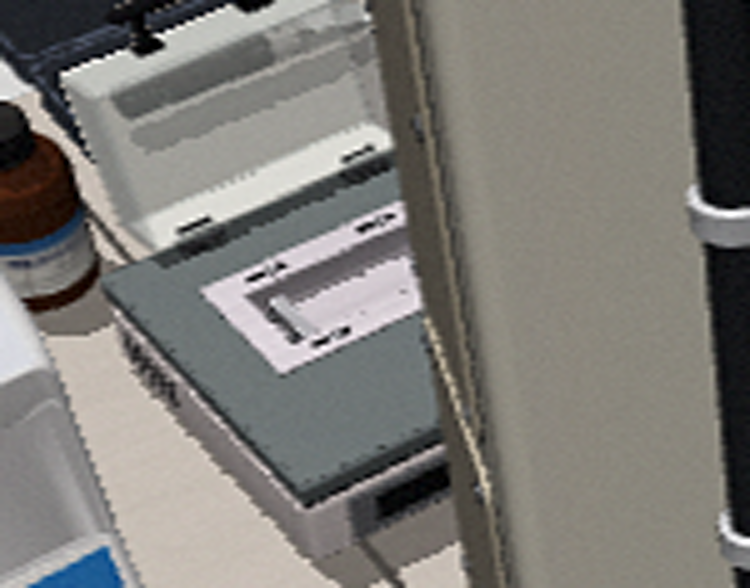

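The scene crop shows the same liner and shoe, partly hidden by the arm, and the brown bottle sits left of the heater's back corner. I'll cross-check the liner centre with the unobstructed first scene picture and measure how the block sits in the hand.

Run:
```python
from h import *
f=load("scene0"); im=f["pixels"].astype(int)
a,b,c,d=225,232,305,290
roi=im[b:d,a:c]; m=((roi.min(2)>150)).astype(np.uint8)
cs,_=cv2.findContours(m,cv2.RETR_EXTERNAL,cv2.CHAIN_APPROX_NONE); cn=max(cs,key=cv2.contourArea)+[a,b]
W=ray(f,cn[:,0],80)[:,:2].astype(np.float32); print("scene plate",cv2.minAreaRect(W),cv2.contourArea(cn),cv2.boundingRect(cn))
# held block in w3: top face mask, in tool frame
f,s=pickle.load(open("pics/w3.pkl","rb")); im=f["pixels"]
C=Ro.from_euler('xyz',s["tcp_rot"]); M=np.array(f["mount"])
# pixel corners top far edge / side edges -> camera ray ; print edge gradient of block far edge
gcol=im[200:250,:,:].mean(2)
for x in (275,300,330,355): print(x,[int(v) for v in im[218:242,x].mean(1)])
for y in (250,290,330): 
    g=im[y,250:385].mean(1); print(y,[int(v) for v in g[:22]],[int(v) for v in g[-26:]])
```

```text
scene plate ((547.0009765625, 1.6991920471191406), (73.16180419921875, 122.41754913330078), 2.60225772857666) 1202.5 (230, 236, 61, 43)
275 [111, 110, 111, 109, 94, 82, 80, 80, 80, 80, 81, 92, 150, 175, 177, 177, 177, 177, 177, 177, 177, 176, 176, 176]
300 [114, 114, 114, 112, 99, 86, 81, 81, 82, 83, 80, 91, 149, 172, 174, 176, 174, 176, 174, 174, 174, 174, 173, 174]
330 [118, 117, 117, 116, 102, 88, 84, 84, 83, 84, 84, 95, 153, 177, 179, 178, 179, 180, 180, 179, 178, 179, 178, 179]
355 [120, 120, 120, 117, 102, 88, 84, 85, 85, 85, 85, 97, 155, 180, 183, 182, 182, 182, 182, 183, 182, 181, 182, 183]
250 [110, 109, 110, 110, 109, 109, 109, 116, 142, 168, 171, 171, 171, 170, 170, 171, 171, 171, 172, 171, 172, 172] [181, 182, 180, 182, 182, 182, 181, 181, 180, 179, 179, 180, 179, 175, 163, 154, 153, 154, 153, 154, 153, 153, 153, 153, 153, 153]
290 [107, 108, 106, 108, 108, 109, 109, 111, 128, 157, 170, 170, 170, 169, 169, 169, 169, 169, 169, 169, 169, 170] [176, 177, 180, 179, 179, 178, 179, 178, 179, 178, 178, 177, 172, 155, 126, 111, 109, 106, 97, 83, 74, 71, 71, 73, 82, 105]
330 [85, 74, 54, 48, 47, 49, 48, 49, 48, 58, 110, 163, 168, 167, 167, 167, 166, 166, 167, 166, 166, 165] [124, 119, 119, 118, 120, 118, 118, 118, 119, 117, 115, 101, 60, 50, 50, 51, 52, 51, 52, 54, 67, 87, 91, 91, 91, 90]
```

```bash
cat >> h.py <<'E'
# grasp: block frame (origin underside centre) in tool frame, from the pick
_Tg=Ro.from_euler('xyz',[-2.93671,-0.0029,0.1667]); _pg=np.array([424.61,-315.72,23.34])
YB=9.6
GR=_Tg.inv()*Ro.from_euler('z',YB,degrees=True)
GP=_Tg.inv().apply(np.array([424.3,-319.4,0])-_pg); GP[0]=0.0
SEAT=np.array([548.5,-4.4,60.]); YAW=3.1
def tool_for(ey,ez,th,x=0,seat=SEAT,yaw=YAW):
    "TCP pose putting the lower +y edge at heater (x,ey,ez), tilt th deg (+y end down)"
    H=Ro.from_euler('z',yaw,degrees=True); B=H*Ro.from_euler('x',-th,degrees=True)
    o=seat+H.apply([x,ey,ez])-B.apply([0,40,0])
    T=B*GR.inv(); return o-T.apply(GP),T
def where(s,seat=SEAT,yaw=YAW):
    "heater-frame lower +y edge, tilt, from state"
    T=Ro.from_euler('xyz',s["tcp_rot"]); B=T*GR; o=s["eef_pos"]+T.apply(GP); H=Ro.from_euler('z',yaw,degrees=True)
    e=H.inv().apply(o+B.apply([0,40,0])-seat); return e.round(2),(H.inv()*B).as_euler('xyz',degrees=True).round(2)
E
python3 - <<'E'
from h import *
f,s=pickle.load(open("pics/w3.pkl","rb")); T=Ro.from_euler('xyz',s["tcp_rot"])
X=T.apply(GP+GR.apply([[-20,40,50],[20,40,50],[-20,40,0],[20,40,0]]))+s["eef_pos"]
print(GP,proj(f,X,s)); print(where(s))
print([delta(s,*tool_for(29,z,15)) for z in (60,30)])
E
```

```text
[ 0.          8.25073919 22.12128251] [[255.68824644 228.63542955]
 [371.55983824 228.62269194]
 [272.04183428 221.12021753]
 [355.55431878 221.115474  ]]
(array([-33.18, -59.32, 187.1 ]), array([ 0.3 ,  0.28, -0.31]))
[[3.291, -6.917, 13.562, -15.297, 0.261, -0.374], [3.297, -6.291, 16.496, -15.297, 0.261, -0.374]]
```

Predicted edge rows (228.6 and 221.1) match what I measured (229.7 and 222.2), so the grasp model is good to under 0.5 mm. Next I tilt to 15° and move above the well.

Emit:
apply_moves(targets=[[[-1,0.8,-1.8,2,-7.6,0.1,-0.2],[-1,1.7,-3.5,5,-15.3,0.26,-0.37],[-1,2.5,-5.2,8,-15.3,0.26,-0.37],[-1,3.29,-6.9,11,-15.3,0.26,-0.37],[-1,3.29,-6.92,13.5,-15.3,0.26,-0.37],[-1,3.29,-6.92,13.5,-15.3,0.26,-0.37],[-1,3.29,-6.92,13.5,-15.3,0.26,-0.37]]])

```text
clock: 4.65
eef_pos: [548.3, -6.9, 151.9]
tcp_rot: [3.084, -0.001, 0.051]
contact_force: [0.1, -0.5, -3.7]
opening: 0.458
```

```bash
cat > st.py <<'E'
from h import *
from rig import r
import sys
s=r.sense(); print(round(s["clock"],2),*where(s),"F",s["contact_force"].round(1),"M",s["wrist_torque"].round(2),round(s["opening"],3))
for a in sys.argv[1:]:
    v=[float(q) for q in a.split(",")]; print(v,delta(s,*tool_for(*v)))
E
python3 st.py 29,30,15 29,20,15 29,10,15
```

```text
4.65 [-0.29 26.65 59.97] [-15.01   0.13  -0.16] F [ 0.1 -0.5 -3.7] M [ 0.06 -0.04  0.01] 0.458
[29.0, 30.0, 15.0] [0.027, -0.405, 2.98, 0.011, 0.141, -0.151]
[29.0, 20.0, 15.0] [0.026, -0.462, 3.978, 0.011, 0.141, -0.151]
[29.0, 10.0, 15.0] [0.025, -0.519, 4.977, 0.011, 0.141, -0.151]
```

Emit:
apply_moves(targets=[[[-1,0.03,-0.2,1.5,0,0.14,-0.15],[-1,0.03,-0.3,3,0,0.14,-0.15],[-1,0.03,-0.3,3.6,0,0.14,-0.15],[-1,0.03,-0.3,3.6,0,0.14,-0.15]]])

```text
clock: 5.05
eef_pos: [548.7, -6.9, 116.2]
tcp_rot: [3.084, -0.003, 0.053]
contact_force: [-0.1, 0.1, -4.0]
opening: 0.461
```

```bash
python3 st.py 28,16,15 28,10,15 28,4,15; python3 -c "
from h import *
snap('wrist','w4')"
```

```text
5.05 [ 0.12 26.61 24.21] [-1.502e+01  1.000e-02 -8.000e-02] F [-0.1  0.1 -4. ] M [0.1  0.   0.03] 0.461
[28.0, 16.0, 15.0] [-0.011, -0.185, 0.813, 0.018, 0.011, -0.076]
[28.0, 10.0, 15.0] [-0.013, -0.219, 1.412, 0.018, 0.011, -0.076]
[28.0, 4.0, 15.0] [-0.015, -0.253, 2.011, 0.018, 0.011, -0.076]
```

View pics/w4.png

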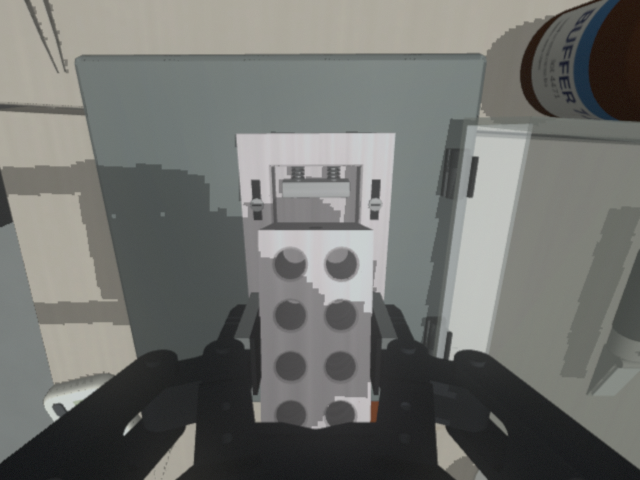

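The wrist view shows the well rim at columns 271–362 (centre 316.5) and the block at 258–373 (centre 315.7), so they line up in x. The shoe at rows 180–196 is ahead of the block's lower edge. The low end can go down now.

Emit:
apply_moves(targets=[[[-1,0,-0.05,0.5,0,0,0],[-1,0,-0.1,0.9,0,0,0],[-1,0,-0.1,1.3,0,0,0],[-1,0,-0.1,1.6,0,0,0],[-1,0,-0.1,1.6,0,0,0]]])

```text
clock: 5.6
eef_pos: [548.7, -6.6, 100.1]
tcp_rot: [3.084, -0.003, 0.053]
contact_force: [-0.0, -1.1, -4.6]
opening: 0.461
```

```bash
python3 st.py 28,4,15 31,4,15 31,2,15
```

```text
5.6 [ 0.18 26.95  8.12] [-1.502e+01  1.000e-02 -5.000e-02] F [-0.  -1.1 -4.6] M [ 0.1  -0.03  0.  ] 0.461
[28.0, 4.0, 15.0] [-0.017, -0.127, 0.406, 0.017, 0.014, -0.054]
[31.0, 4.0, 15.0] [-0.017, -0.427, 0.389, 0.017, 0.014, -0.054]
[31.0, 2.0, 15.0] [-0.018, -0.438, 0.589, 0.017, 0.014, -0.054]
```

Emit:
apply_moves(targets=[[[-1,0,-0.03,0.2,0,0,0],[-1,0,-0.05,0.4,0,0,0],[-1,0,-0.05,0.55,0,0,0],[-1,0,-0.05,0.6,0,0,0]]])

```text
clock: 6.0
eef_pos: [548.7, -6.4, 93.9]
tcp_rot: [3.084, -0.003, 0.053]
contact_force: [-1.3, 0.6, -1.5]
opening: 0.462
```

```bash
python3 st.py 31,2,15
```

```text
6.0 [ 0.18 27.11  1.97] [-15.02   0.02  -0.05] F [-1.3  0.6 -1.5] M [ 0.11  0.12 -0.03] 0.462
[31.0, 2.0, 15.0] [-0.017, -0.387, -0.024, 0.015, 0.021, -0.052]
```

Emit:
apply_moves(targets=[[[-1,0,-0.15,-0.05,0,0,0],[-1,0,-0.3,-0.05,0,0,0],[-1,0,-0.45,-0.05,0,0,0],[-1,0,-0.55,-0.05,0,0,0],[-1,0,-0.55,-0.05,0,0,0]]])

```text
clock: 6.5
eef_pos: [548.4, -0.8, 94.1]
tcp_rot: [3.084, -0.003, 0.053]
contact_force: [0.6, 0.4, -3.6]
opening: 0.46
```

```bash
python3 st.py
```

```text
6.5 [ 0.18 32.76  2.17] [-15.02   0.02  -0.04] F [ 0.6  0.4 -3.6] M [ 0.09 -0.   -0.03] 0.46
```

Emit:
apply_moves(targets=[[[-1,0,-0.1,0,0,0,0],[-1,0,-0.2,0,0,0,0],[-1,0,-0.3,0,0,0,0],[-1,0,-0.3,0,0,0,0]]])

```text
clock: 6.9
eef_pos: [548.3, 2.0, 94.1]
tcp_rot: [3.084, -0.003, 0.054]
contact_force: [-1.3, -4.2, -2.0]
opening: 0.461
```

```bash
python3 st.py
```

```text
6.9 [ 0.19 35.49  2.1 ] [-15.05   0.02  -0.03] F [-1.3 -4.2 -2. ] M [-0.9  0.1 -0. ] 0.461
```

Contact with the shoe: Fy is −4.2 N. I'll keep pushing back until the stop is felt.

Emit:
apply_moves(targets=[[[-1,0,-0.07,0,0,0,0],[-1,0,-0.14,0,0,0,0],[-1,0,-0.2,0,0,0,0],[-1,0,-0.25,0,0,0,0],[-1,0,-0.25,0,0,0,0]]])

```text
clock: 7.4
eef_pos: [548.2, 4.1, 94.1]
tcp_rot: [3.083, -0.003, 0.054]
contact_force: [-0.8, -6.6, -1.2]
opening: 0.46
```

```bash
python3 st.py
```

```text
7.4 [ 0.22 37.57  2.12] [-1.508e+01  1.000e-02 -1.000e-02] F [-0.8 -6.6 -1.2] M [-1.05  0.08 -0.01] 0.46
```

Emit:
apply_moves(targets=[[[-1,0,-0.06,0,0,0,0],[-1,0,-0.12,0,0,0,0],[-1,0,-0.12,0,0,0,0]]])

```text
clock: 7.7
eef_pos: [548.2, 4.8, 94.2]
tcp_rot: [3.082, -0.003, 0.054]
contact_force: [0.6, -6.6, -1.9]
opening: 0.457
```

```bash
python3 st.py
```

```text
7.7 [ 0.23 38.27  2.18] [-1.513e+01  1.000e-02  0.000e+00] F [ 0.6 -6.6 -1.9] M [-1.18  0.1   0.05] 0.457
```

Emit:
apply_moves(targets=[[[-1,0,-0.06,0,0,0,0],[-1,0,-0.12,0,0,0,0],[-1,0,-0.12,0,0,0,0]]])

```text
clock: 8.0
eef_pos: [548.1, 5.5, 94.2]
tcp_rot: [3.082, -0.003, 0.054]
contact_force: [0.5, -6.6, -1.0]
opening: 0.462
```

```bash
python3 st.py
```

```text
8.0 [ 0.23 38.91  2.19] [-1.518e+01  1.000e-02  2.000e-02] F [ 0.5 -6.6 -1. ] M [-1.2   0.08  0.07] 0.462
```

Emit:
apply_moves(targets=[[[-1,0,-0.06,0,0,0,0],[-1,0,-0.13,0,0,0,0],[-1,0,-0.13,0,0,0,0]]])

```text
clock: 8.3
eef_pos: [548.1, 6.2, 94.3]
tcp_rot: [3.081, -0.003, 0.055]
contact_force: [0.7, -7.6, -2.0]
opening: 0.46
```

```bash
python3 st.py
```

```text
8.3 [ 0.2  39.61  2.18] [-15.23   0.02   0.04] F [ 0.7 -7.6 -2. ] M [-1.28  0.02  0.05] 0.46
```

Emit:
apply_moves(targets=[[[-1,0,-0.06,0,0,0,0],[-1,0,-0.13,0,0,0,0],[-1,0,-0.13,0,0,0,0]]])

```text
clock: 8.6
eef_pos: [548.0, 6.9, 94.3]
tcp_rot: [3.08, -0.003, 0.055]
contact_force: [0.2, -7.4, -1.4]
opening: 0.464
```

```bash
python3 st.py
```

```text
8.6 [ 0.18 40.24  2.17] [-15.29   0.02   0.06] F [ 0.2 -7.4 -1.4] M [-1.35  0.03  0.01] 0.464
```

Emit:
apply_moves(targets=[[[-1,0,-0.06,0,0,0,0],[-1,0,-0.13,0,0,0,0],[-1,0,-0.13,0,0,0,0]]])

```text
clock: 8.9
eef_pos: [548.1, 7.0, 94.4]
tcp_rot: [3.078, -0.003, 0.056]
contact_force: [0.3, -9.6, -1.7]
opening: 0.456
```

```bash
python3 st.py
```

```text
8.9 [ 0.19 40.37  2.21] [-15.39   0.02   0.1 ] F [ 0.3 -9.6 -1.7] M [-1.86 -0.04  0.01] 0.456
```

The firm stop is felt: the moment jumps and motion halts at ey = 40.37, so the shoe stop is at about 43.0 in my frame. My frame is therefore about 1 mm off. I'll ease back slightly and rock the −y end down, keeping the shoe almost fully back.

```bash
python3 st.py 40.1,2,14 40.3,2,13 40.5,2,12 40.65,2,11 40.85,2,10 41.0,2,9
```

```text
8.9 [ 0.19 40.37  2.21] [-15.39   0.02   0.1 ] F [ 0.3 -9.6 -1.7] M [-1.86 -0.04  0.01] 0.456
[40.1, 2.0, 14.0] [-0.025, 0.098, 0.099, 1.394, 0.015, 0.11]
[40.3, 2.0, 13.0] [-0.026, 0.129, 0.153, 2.394, 0.016, 0.113]
[40.5, 2.0, 12.0] [-0.026, 0.159, 0.209, 3.394, 0.016, 0.115]
[40.65, 2.0, 11.0] [-0.026, 0.193, 0.265, 4.394, 0.017, 0.118]
[40.85, 2.0, 10.0] [-0.026, 0.221, 0.322, 5.394, 0.018, 0.121]
[41.0, 2.0, 9.0] [-0.026, 0.253, 0.38, 6.394, 0.018, 0.124]
```

Emit:
apply_moves(targets=[[[-1,-0.02,0.03,0.05,0.7,0,0.1],[-1,-0.02,0.05,0.1,1.4,0,0.1],[-1,-0.02,0.08,0.15,2.4,0,0.1],[-1,-0.02,0.11,0.21,3.4,0,0.1],[-1,-0.02,0.11,0.21,3.4,0,0.1]]])

```text
clock: 9.4
eef_pos: [548.1, 4.9, 92.4]
tcp_rot: [3.137, -0.003, 0.054]
contact_force: [-0.6, -6.8, -1.9]
opening: 0.461
```

```bash
python3 st.py 40.65,2,11 40.85,2,10 41.0,2,9 41.2,2,8
```

```text
9.4 [ 0.18 40.07  2.03] [-1.202e+01 -0.000e+00  1.000e-02] F [-0.6 -6.8 -1.9] M [-1.31  0.08 -0.02] 0.461
[40.65, 2.0, 11.0] [-0.018, -0.005, 0.058, 1.016, -0.0, 0.008]
[40.85, 2.0, 10.0] [-0.018, 0.026, 0.114, 2.016, -0.001, 0.011]
[41.0, 2.0, 9.0] [-0.019, 0.062, 0.17, 3.016, -0.001, 0.014]
[41.2, 2.0, 8.0] [-0.019, 0.091, 0.227, 4.016, -0.001, 0.017]
```

Emit:
apply_moves(targets=[[[-1,-0.02,-0.06,0.06,1,0,0],[-1,-0.02,-0.04,0.11,2,0,0],[-1,-0.02,-0.01,0.17,3,0,0],[-1,-0.02,0.02,0.23,4,0,0],[-1,-0.02,0.02,0.23,4,0,0]]])

```text
clock: 9.9
eef_pos: [548.2, 3.6, 90.1]
tcp_rot: [-3.077, -0.004, 0.054]
contact_force: [0.3, -6.6, -1.6]
opening: 0.458
```

```bash
python3 st.py 41.4,2,7 41.55,2,6 41.75,2,5 41.9,2,4
```

```text
9.9 [ 0.21 40.85  1.93] [-8.05 -0.03  0.01] F [ 0.3 -6.6 -1.6] M [-1.29  0.03  0.04] 0.458
[41.4, 2.0, 7.0] [-0.02, -0.001, 0.054, 1.048, -0.029, 0.015]
[41.55, 2.0, 6.0] [-0.021, 0.036, 0.11, 2.048, -0.029, 0.018]
[41.75, 2.0, 5.0] [-0.021, 0.066, 0.167, 3.048, -0.029, 0.022]
[41.9, 2.0, 4.0] [-0.021, 0.1, 0.226, 4.048, -0.03, 0.025]
```

Emit:
apply_moves(targets=[[[-1,-0.02,-0.06,0.05,1,0,0],[-1,-0.02,-0.03,0.11,2,0,0],[-1,-0.02,0,0.17,3,0,0],[-1,-0.02,0.03,0.23,4,0,0],[-1,-0.02,0.03,0.23,4,0,0]]])

```text
clock: 10.4
eef_pos: [548.3, 2.4, 87.8]
tcp_rot: [-3.008, -0.004, 0.054]
contact_force: [-1.4, -7.3, -2.1]
opening: 0.457
```

```bash
python3 st.py 42.1,2,3 42.2,2,2 42.2,2,1 42.2,1,0.5
```

```text
10.4 [ 0.2  41.5   1.88] [-4.09 -0.06  0.02] F [-1.4 -7.3 -2.1] M [-1.42  0.15  0.1 ] 0.457
[42.1, 2.0, 3.0] [-0.019, -0.005, 0.055, 1.085, -0.061, 0.028]
[42.2, 2.0, 2.0] [-0.019, 0.037, 0.112, 2.085, -0.061, 0.032]
[42.2, 2.0, 1.0] [-0.019, 0.087, 0.168, 3.085, -0.061, 0.035]
[42.2, 1.0, 0.5] [-0.02, 0.125, 0.295, 3.585, -0.061, 0.037]
```

Emit:
apply_moves(targets=[[[-1,-0.02,-0.06,0.05,1,0,0],[-1,-0.02,-0.03,0.11,2,0,0],[-1,-0.02,0.02,0.17,3,0,0],[-1,-0.02,0.02,0.17,3,0,0]]])

```text
clock: 10.8
eef_pos: [548.3, 1.4, 85.9]
tcp_rot: [-2.956, -0.005, 0.054]
contact_force: [-0.9, -7.2, -1.5]
opening: 0.458
```

```bash
python3 st.py 42,1.5,0 42,0.5,0 42,0,0
```

```text
10.8 [ 0.22 41.71  1.87] [-1.13 -0.1   0.02] F [-0.9 -7.2 -1.5] M [-1.42  0.14  0.18] 0.458
[42.0, 1.5, 0.0] [-0.02, 0.038, 0.103, 1.129, -0.092, 0.041]
[42.0, 0.5, 0.0] [-0.02, 0.056, 0.202, 1.129, -0.092, 0.041]
[42.0, 0.0, 0.0] [-0.021, 0.065, 0.251, 1.129, -0.092, 0.041]
```

Emit:
apply_moves(targets=[[[-1,-0.02,0,0.06,0.6,0,0],[-1,-0.02,0.03,0.11,1.1,0,0],[-1,-0.02,0.04,0.16,1.1,0,0],[-1,-0.02,0.05,0.2,1.1,0,0],[-1,-0.02,0.05,0.2,1.1,0,0]]])

```text
clock: 11.3
eef_pos: [548.7, 0.5, 83.9]
tcp_rot: [-2.939, -0.006, 0.054]
contact_force: [-0.3, -7.0, -2.6]
opening: 0.462
```

```bash
python3 st.py 42,0,0
```

```text
11.3 [ 0.59 41.22  0.54] [-0.11 -0.17  0.04] F [-0.3 -7.  -2.6] M [-1.33  0.12  0.14] 0.462
[42.0, 0.0, 0.0] [-0.055, -0.06, 0.075, 0.11, -0.162, 0.079]
```

Emit:
apply_moves(targets=[[[-1,0,0.01,0.05,0,0,0],[-1,0,0.02,0.1,0,0,0],[-1,0,0.02,0.1,0,0,0]]])

```text
clock: 11.6
eef_pos: [549.0, -0.2, 83.4]
tcp_rot: [-2.94, -0.007, 0.055]
contact_force: [-2.8, -6.7, 2.3]
opening: 0.457
```

```bash
python3 st.py
```

```text
11.6 [ 8.400e-01  4.054e+01 -1.000e-02] [-0.17 -0.22  0.08] F [-2.8 -6.7  2.3] M [-1.04  0.64  0.3 ] 0.457
```

Emit:
apply_moves(targets=[[[-1,-0.05,0,0,0,0.1,0],[-1,-0.09,0,0,0,0.2,0],[-1,-0.09,0.01,0.06,0,0.2,0],[-1,-0.09,0.01,0.06,0,0.2,0]]])

```text
clock: 12.0
eef_pos: [548.8, -0.2, 83.5]
tcp_rot: [-2.94, -0.012, 0.054]
contact_force: [0.4, -2.7, 4.6]
opening: 0.454
```

```bash
python3 st.py
```

```text
12.0 [8.000e-01 4.049e+01 4.000e-02] [-0.17 -0.5   0.04] F [ 0.4 -2.7  4.6] M [-0.39  0.1   0.19] 0.454
```

Emit:
apply_moves(targets=[[[-1,0,0.01,0.05,0,-0.2,0],[-1,0,0.02,0.1,0,-0.45,0],[-1,0,0.02,0.1,0,-0.45,0]]])

```text
clock: 12.3
eef_pos: [549.1, -0.3, 83.3]
tcp_rot: [-2.94, -0.004, 0.056]
contact_force: [-3.0, -4.2, 11.2]
opening: 0.458
```

```bash
python3 st.py
```

```text
12.3 [ 0.78 40.44 -0.15] [-0.16 -0.05  0.13] F [-3.  -4.2 11.2] M [-0.27  0.79  0.16] 0.458
```

The block is pressed to 11 N and stiff at z = −0.15 mm, so it seems to be on the floor. I'll release it and retreat, then check.

Emit:
apply_moves(targets=[[[0.3,0,0,-0.05,0,0,0],[0.3,0,0,-0.05,0,0,0],[0.3,0,0,-0.05,0,0,0],[0.3,0,0,-2,0,0,0],[0.3,0,0,-5,0,0,0],[0.3,0,0,-9,0,0,0],[0.3,0,0,-12,0,0,0],[0.3,0,0,-12,0,0,0]]])

```text
clock: 13.1
eef_pos: [552.4, -25.1, 204.9]
tcp_rot: [-2.941, -0.011, 0.055]
contact_force: [0.3, 0.6, 0.1]
opening: 0.651
```

```bash
python3 -c "
from h import *
f,s=snap('wrist','w5'); print(s['clock'],s['eef_pos'],s['tcp_rot'],s['opening'],s['contact_force'])"
```

```text
13.1 [552.43920457 -25.11574715 204.85948182] [-2.94087294 -0.01054288  0.05480509] 0.6506301138613917 [0.32640465 0.59136301 0.14115611]
```

View pics/w5.png

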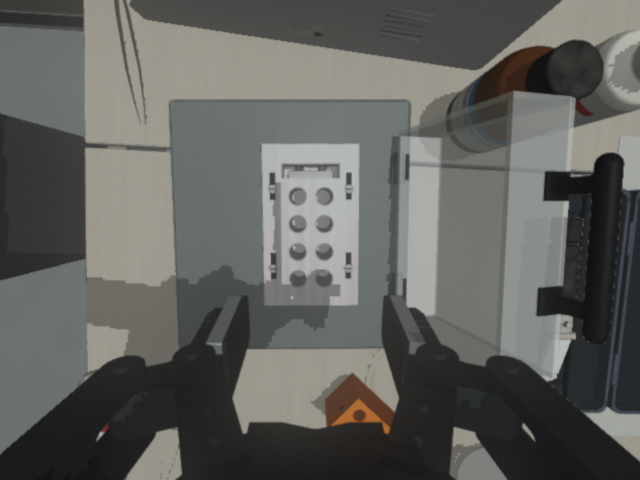

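The wrist view shows the block square in the well with its top at columns 279–344 and rows 178–292. The shoe springs at (310,170) are compressed. I'll check flatness by touching each end of the top with shut, vertical fingers, which also presses home the last bit.

```bash
cat > go.py <<'E'
from h import *
from rig import r
import sys
s=r.sense(); H=Ro.from_euler('z',YAW,degrees=True); T=Ro.from_euler('xyz',s["tcp_rot"])
print(round(s["clock"],2),"heater-frame tcp",H.inv().apply(s["eef_pos"]-SEAT).round(2),"F",s["contact_force"].round(1),"M",s["wrist_torque"].round(2),round(s["opening"],3),s["qpos"].round(2))
for a in sys.argv[1:]:
    v=[float(q) for q in a.split(",")]; print(v,delta(s,SEAT+H.apply(v[:3]),Rt(YAW,v[3])))
E
python3 go.py 0.5,-28,70,0 0.5,-28,52,0
```

```text
13.15 heater-frame tcp [  1.57 -20.38 142.63] F [ 1.3 -0.7 -0.9] M [-0.08 -0.05  0.05] 0.651 [-0.17  0.29  1.81  0.22  1.09 -0.33]
[0.5, -28.0, 70.0, 0.0] [-0.163, 2.2, 6.963, -11.538, -0.43, 0.097]
[0.5, -28.0, 52.0, 0.0] [-0.177, 2.56, 8.726, -11.538, -0.43, 0.097]
```

Emit:
apply_moves(targets=[[[-1,-0.05,0.7,1,-5.8,-0.2,0],[-1,-0.1,1.4,2.5,-11.5,-0.43,0.1],[-1,-0.15,1.9,4,-11.5,-0.43,0.1],[-1,-0.16,2.2,5.5,-11.5,-0.43,0.1],[-1,-0.16,2.2,7,-11.5,-0.43,0.1],[-1,-0.16,2.2,7,-11.5,-0.43,0.1],[-1,-0.16,2.2,7,-11.5,-0.43,0.1]]], newtons=20)

```text
clock: 13.85
eef_pos: [549.8, -32.0, 128.7]
tcp_rot: [-3.141, 0.002, 0.054]
contact_force: [-0.3, 0.1, 1.3]
opening: 0.0
```

```bash
python3 go.py 0.5,-28,52,0 0.5,-28,50,0
```

```text
13.85 heater-frame tcp [ -0.2  -27.63  68.74] F [-0.3  0.1  1.3] M [ 0.03 -0.02  0.01] 0.0 [-0.06  0.36  1.88  0.    0.9  -0.12]
[0.5, -28.0, 52.0, 0.0] [0.074, 0.039, 1.674, -0.058, 0.125, 0.022]
[0.5, -28.0, 50.0, 0.0] [0.074, 0.039, 1.874, -0.058, 0.125, 0.022]
```

Emit:
apply_moves(targets=[[[-1,0.07,0,0.8,0,0,0],[-1,0.07,0,1.5,0,0,0],[-1,0.07,0,1.7,0,0,0],[-1,0.07,0,1.8,0,0,0],[-1,0.07,0,1.9,0,0,0],[-1,0.07,0,1.95,0,0,0],[-1,0.07,0,1.95,0,0,0]]])

```text
clock: 14.55
eef_pos: [550.6, -32.0, 110.0]
tcp_rot: [-3.141, 0.002, 0.054]
contact_force: [-3.0, -0.2, 6.3]
opening: -0.004
```

```bash
python3 go.py
```

```text
14.55 heater-frame tcp [  0.59 -27.72  50.04] F [-3.  -0.2  6.3] M [-0.07  0.46  0.05] -0.004 [-0.06  0.39  1.89  0.    0.86 -0.12]
```

The −y end top is at z = 110.0, which is seated. I'll press a little firmer, then do the other end.

Emit:
apply_moves(targets=[[[-1,-0.05,0,0.1,0,0,0],[-1,-0.05,0,0.15,0,0,0],[-1,-0.05,0,-0.8,0,0,0],[-1,-0.05,-2.5,-0.8,0,0,0],[-1,-0.05,-5.5,-0.8,0,0,0],[-1,-0.05,-5.5,-0.3,0,0,0],[-1,-0.05,-5.5,-0.1,0,0,0],[-1,-0.05,-5.5,0,0,0,0]]])

```text
clock: 15.35
eef_pos: [547.1, 22.4, 110.0]
tcp_rot: [-3.141, 0.002, 0.054]
contact_force: [-1.8, 4.3, 12.2]
opening: -0.003
```

```bash
python3 go.py
```

```text
15.35 heater-frame tcp [2.000e-02 2.680e+01 4.999e+01] F [-1.8  4.3 12.2] M [0.6  0.4  0.01] -0.003 [ 0.04  0.38  1.9   0.    0.86 -0.02]
```

Both ends touch at z = 110.0, so the block lies flat on the floor. Now the cover: I'll triangulate its bar from the two wrist views.

```bash
python3 - <<'E'
from h import *
H=Ro.from_euler('z',YAW,degrees=True)
A=[];b=[]
for n,(x0,y0,x1,y1) in (("w3",(575,20,612,190)),("w5",(592,140,628,350))):
    f,s=pickle.load(open(f"pics/{n}.pkl","rb")); m=(f["pixels"][y0:y1,x0:x1].max(2)<45).astype(np.uint8)
    k,l,st,c=cv2.connectedComponentsWithStats(m); i=1+np.argmax(st[1:,4]); st_=st[i]; 
    cs,_=cv2.findContours((l==i).astype(np.uint8),0,1); 
    yy=np.nonzero(l==i)[0]; mid=[x0+c[i][0], y0+(yy.min()+yy.max())/2]; print(n,st_+[x0,y0,0,0,0],mid)
    R,t=pose(f,s); o=-R.T@t; d=R.T@np.linalg.inv(K(f))@np.r_[mid,1]; d/=np.linalg.norm(d); P=np.eye(3)-np.outer(d,d); A.append(P);b.append(P@o)
    w=ray(f,[mid],204,s)[0]; print("z204",H.inv().apply(w-SEAT).round(1))
X=np.linalg.solve(sum(A),sum(b)); print("tri",X,H.inv().apply(X-SEAT).round(1))
E
python3 go.py 40,0,200,0 122,0,190,0 122,0,142,0
```

```text
w3 [ 575   31   37  159 4008] [np.float64(591.1005489021956), np.float64(110.0)]
z204 [127.1   2.  144. ]
w5 [ 592  154   35  196 5084] [np.float64(605.5430763178599), np.float64(251.5)]
z204 [126.9   3.9 144. ]
tri [678.83624879   5.88524335 199.10996029] [130.7   3.2 139.1]
15.35 heater-frame tcp [2.000e-02 2.680e+01 4.999e+01] F [-1.8  4.3 12.2] M [0.6  0.4  0.01] -0.003 [ 0.04  0.38  1.9   0.    0.86 -0.02]
[40.0, 0.0, 200.0, 0.0] [3.967, 2.67, -15.011, -0.043, 0.114, 0.019]
[122.0, 0.0, 190.0, 0.0] [12.169, 2.674, -14.028, -0.043, 0.114, 0.019]
[122.0, 0.0, 142.0, 0.0] [12.179, 2.677, -9.228, -0.043, 0.114, 0.019]
```

Emit:
apply_moves(targets=[[[-1,0,0,-4,0,0,0],[-0.18,0,0.5,-8,0,0,0],[-0.18,1,1.2,-12,0,0,0],[-0.18,5,2.4,-15.5,0,0,0],[-0.18,9,2.4,-16,0,0,0],[-0.18,12.6,2.4,-15.5,0,0,0],[-0.18,12.6,2.4,-15,0,0,0],[-0.18,12.6,2.4,-15,0,0,0]]])

```text
clock: 16.15
eef_pos: [673.9, 4.2, 258.0]
tcp_rot: [-3.141, 0.005, 0.053]
contact_force: [-0.5, -0.5, 0.0]
opening: 0.411
```

```bash
python3 go.py 126,2,132,0;  python3 -c "
from h import *
f,s=snap('wrist','w6')"
```

```text
16.15 heater-frame tcp [125.68   1.78 198.  ] F [-0.5 -0.5  0. ] M [ 0.06  0.02 -0.01] 0.411 [ 0.    0.41  1.49  0.    1.25 -0.05]
[126.0, 2.0, 132.0, 0.0] [0.065, -0.017, 6.6, -0.044, 0.284, -0.037]
```

View pics/w6.png

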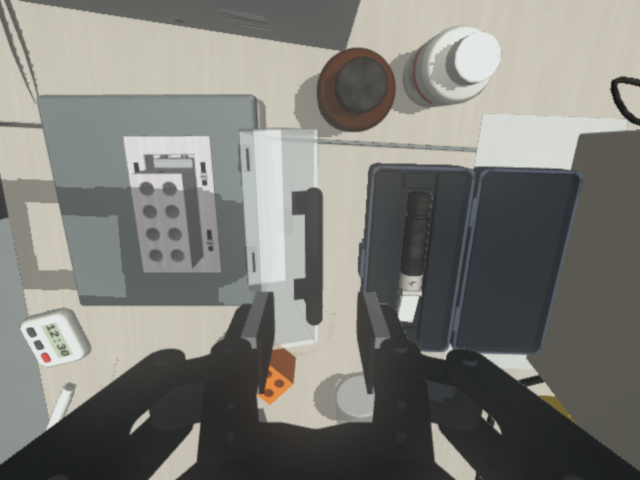

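The wrist view shows the bar at column 314 (rows 188–325), centred between the open fingers. The case behind is low and clear. I'll lower onto the bar and straddle it.

Emit:
apply_moves(targets=[[[-0.18,0,0,2.5,0,0,0],[-0.18,0,0,5,0,0,0],[-0.18,0,0,6.6,0,0,0],[-0.5,0,0,6.6,0,0,0],[-0.5,0,0,6.6,0,0,0]]])

```text
clock: 16.7
eef_pos: [673.0, 4.2, 193.3]
tcp_rot: [-3.141, 0.004, 0.054]
contact_force: [0.3, -0.1, 0.7]
opening: 0.252
```

```bash
python3 - <<'E'
import numpy as np
for d in (106,100,90,80,70,62,55): 
    p=np.radians(d); print(d,(132*np.array([-np.cos(p),np.sin(p)])+24*np.array([np.sin(p),np.cos(p)])+[66,24]).round(1))
E
python3 go.py
```

```text
106 [125.5 144.3]
100 [112.6 149.8]
90 [ 90. 156.]
80 [ 66.7 158.2]
70 [ 43.4 156.2]
62 [ 25.2 151.8]
55 [  9.9 145.9]
16.7 heater-frame tcp [124.8    1.9  133.32] F [ 0.3 -0.1  0.7] M [0.01 0.01 0.03] 0.252 [ 0.    0.46  1.55  0.    1.13 -0.05]
```

Emit:
apply_moves(targets=[[[-0.5,-0.9,0,-0.3,0,0,0],[-0.5,-1.8,0,-0.65,0,0,0],[-0.5,-2.9,0,-1.0,0,0,0],[-0.5,-4.0,0,-1.25,0,0,0],[-0.5,-5.2,0,-1.4,0,0,0],[-0.5,-6.4,0,-1.5,0,0,0],[-0.5,-7.6,0,-1.5,0,0,0],[-0.5,-8.7,0,-1.4,0,0,0]]])

```text
clock: 17.5
eef_pos: [584.9, -0.5, 207.6]
tcp_rot: [-3.141, 0.005, 0.053]
contact_force: [0.7, -1.1, -0.5]
opening: 0.25
```

Emit:
apply_moves(targets=[[[-0.5,-0.9,0,0.2,0,0,0],[-0.5,-1.8,0,0.4,0,0,0],[-0.5,-1.8,0,0.4,0,0,0]]])

```text
clock: 17.8
eef_pos: [565.1, -1.5, 203.0]
tcp_rot: [-3.141, 0.007, 0.053]
contact_force: [-0.3, 0.5, -0.6]
opening: 0.25
```

```bash
python3 go.py
python3 - <<'E'
import numpy as np
for d in (62,58,50,40,30,20,10,5,0): 
    p=np.radians(d); print(d,(132*np.array([-np.cos(p),np.sin(p)])+24*np.array([np.sin(p),np.cos(p)])+[66,24]).round(1))
E
```

```text
17.8 heater-frame tcp [ 16.76   2.01 143.03] F [-0.3  0.5 -0.6] M [-0.07  0.05  0.02] 0.25 [-0.01  0.29  1.79  0.    1.07 -0.06]
62 [ 25.2 151.8]
58 [ 16.4 148.7]
50 [ -0.5 140.5]
40 [-19.7 127.2]
30 [-36.3 110.8]
20 [-49.8  91.7]
10 [-59.8  70.6]
5 [-63.4  59.4]
0 [-66.  48.]
```

Emit:
apply_moves(targets=[[[-0.5,0,0,-1.5,0,0,0],[-0.5,0,0,-3.5,0,0,0],[-1,0,0,-4.5,0,0,0],[-1,0,0,-4.5,0,0,0],[-1,0.3,0,-4.5,0,0,0]]])

```text
clock: 18.3
eef_pos: [568.2, -1.4, 247.5]
tcp_rot: [-3.141, 0.007, 0.053]
contact_force: [0.5, -0.2, -0.5]
opening: -0.002
```

```bash
python3 go.py
python3 - <<'E'
from h import *
f,s=snap('wrist','w7'); m=(f["pixels"].max(2)<45).astype(np.uint8); m[300:]=0; m[:, :200]=0;m[:,450:]=0
k,l,st,c=cv2.connectedComponentsWithStats(m)
H=Ro.from_euler('z',YAW,degrees=True)
for i in range(1,k):
    if st[i,4]>300: print(st[i],c[i].round(1),H.inv().apply(ray(f,[c[i]],60+151,s)[0]-SEAT).round(1))
E
```

```text
18.3 heater-frame tcp [ 19.8    1.95 187.48] F [ 0.5 -0.2 -0.5] M [ 0.01  0.   -0.02] -0.002 [-0.01  0.25  1.73  0.    1.16 -0.06]
```

Run:
```python
from h import *
f,s=pickle.load(open("pics/w7.pkl","rb")); H=Ro.from_euler('z',YAW,degrees=True)
print(proj(f,SEAT+H.apply([[22.5,y,151] for y in (-34,2,38)]),s).round(0))
for y in (180,200,220,240,260,280): print(y,f["pixels"][y,270:365:4].max(1).tolist())
```

```text
[[319. 337.]
 [320. 276.]
 [320. 208.]]
180 [197, 203, 182, 134, 137, 135, 135, 169, 178, 177, 180, 178, 177, 180, 170, 173, 178, 163, 163, 164, 164, 164, 145, 140]
200 [193, 201, 140, 133, 135, 136, 133, 156, 177, 177, 84, 62, 62, 63, 62, 65, 63, 63, 63, 65, 67, 166, 142, 142]
220 [192, 186, 92, 95, 122, 136, 133, 140, 162, 163, 62, 61, 63, 62, 60, 60, 60, 62, 62, 63, 64, 167, 141, 141]
240 [133, 112, 86, 91, 93, 136, 133, 104, 160, 161, 66, 57, 61, 61, 59, 161, 176, 160, 162, 162, 154, 169, 141, 147]
260 [133, 119, 89, 90, 91, 133, 132, 96, 160, 161, 64, 57, 60, 59, 58, 173, 176, 162, 161, 162, 150, 164, 139, 155]
280 [122, 121, 91, 88, 89, 89, 88, 90, 159, 160, 68, 51, 53, 52, 52, 160, 161, 161, 161, 161, 147, 160, 140, 167]
```

The bar is at columns 309–329 (centre 319, predicted 320), so the cover is at about 61°. Now I'll push it down from on top of the bar, following its arc.

Emit:
apply_moves(targets=[[[-1,0,0,2.5,0,0,0],[-1,-0.4,0,3.4,0,0,0],[-1,-1.2,0,3.8,0,0,0],[-1,-2.1,0,4.2,0,0,0],[-1,-3,0,4.85,0,0,0],[-1,-4,0,5.5,0,0,0],[-1,-4.8,0,6.35,0,0,0],[-1,-5.6,0,7.2,0,0,0]]])

```text
clock: 19.15
eef_pos: [510.0, -4.4, 174.9]
tcp_rot: [-3.141, 0.011, 0.053]
contact_force: [-2.1, -0.5, 2.8]
opening: -0.0
```

```bash
python3 go.py
```

```text
19.15 heater-frame tcp [-38.42   2.07 114.95] F [-2.1 -0.5  2.8] M [-0.06  0.54  0.03] -0.0 [-0.01  0.25  1.92  0.    0.98 -0.07]
```

Emit:
apply_moves(targets=[[[-1,-0.5,0,0.85,0,0,0],[-1,-1.2,0,1.85,0,0,0],[-1,-1.7,0,2.9,0,0,0],[-1,-2.1,0,3.95,0,0,0],[-1,-2.35,0,4.85,0,0,0],[-1,-2.5,0,5.4,0,0,0],[-1,-2.6,0,5.8,0,0,0],[-1,-2.6,0,5.8,0,0,0]]])

```text
clock: 19.95
eef_pos: [483.3, -5.7, 116.8]
tcp_rot: [-3.141, 0.011, 0.053]
contact_force: [0.1, 0.0, -0.1]
opening: 0.001
```

```bash
python3 go.py
```

```text
19.95 heater-frame tcp [-65.14   2.18  56.75] F [ 0.1  0.  -0.1] M [-0.   -0.01 -0.01] 0.001 [-0.02  0.29  2.02  0.    0.84 -0.07]
```

Emit:
apply_moves(targets=[[[-1,0,0,0.15,0,0,0],[-1,-0.05,0,0.3,0,0,0],[-1,-0.05,0,0.4,0,0,0],[-1,-0.05,0,0.45,0,0,0],[-1,-0.05,0,0.45,0,0,0]]])

```text
clock: 20.45
eef_pos: [483.1, -5.8, 112.8]
tcp_rot: [-3.141, 0.011, 0.053]
contact_force: [-2.0, -0.2, 6.3]
opening: -0.002
```

```bash
python3 go.py
```

```text
20.45 heater-frame tcp [-65.39   2.18  52.79] F [-2.  -0.2  6.3] M [-0.02  0.26 -0.01] -0.002 [-0.02  0.3   2.03  0.    0.83 -0.07]
```

The bar top is at 52.8 mm, expected 53, with 6 N of contact, so the cover is shut. One light press, then I'll retreat and take a final look.

Emit:
apply_moves(targets=[[[-1,0,0,0.08,0,0,0],[-1,0,0,0.08,0,0,0],[-1,0,0,-3,0,0,0],[-1,0,0,-7,0,0,0],[-1,-1,2,-11,0,0,0],[-1,-2,6,-15,0,0,0],[-1,-2,10,-17,0,0,0],[-1,-2,12,-17,0,0,0]]])

```text
clock: 21.25
eef_pos: [473.0, -129.6, 287.0]
tcp_rot: [3.14, 0.004, 0.053]
contact_force: [0.9, -0.2, 0.3]
opening: -0.001
```

```bash
python3 go.py
python3 - <<'E'
from h import *
f,s=snap('wrist','w8'); g,_=snap('side','sd8')
a=f["pixels"][:,:,::-1]; b=g["pixels"][210:340,220:440,::-1]
H=Ro.from_euler('z',YAW,degrees=True)
print("bar pred",proj(f,SEAT+H.apply([[-67,y,48] for y in (-34,2,38)]),s).round(0).tolist())
o=np.vstack([cv2.resize(a,(480,360)),cv2.resize(b,(400,236)) if 0 else cv2.copyMakeBorder(cv2.resize(b,(406,240)),0,0,0,74,0)])
cv2.imwrite("pics/fin.png",o)
E
```

```text
21.25 heater-frame tcp [ -82.17 -120.97  226.95] F [ 0.9 -0.2  0.3] M [-0.02 -0.   -0.  ] -0.001 [-0.27  0.09  1.85 -0.    1.21 -0.32]
bar pred [[334.0, 108.0], [335.0, 59.0], [335.0, 7.0]]
```

View pics/fin.png

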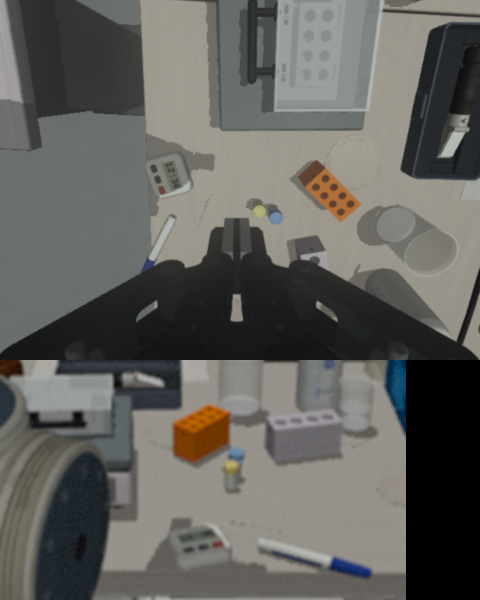

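The cover is shut over the block, with the bar at column 335 as predicted for shut. The timer, marker, vials, orange block and long block are all where they were, and the arm is clear. I'm handing in.

```bash
python3 -c "
from rig import r
print(r.sign_off())"
```

```text
the job is handed in; nothing more can be done
None
```

The shorter 8-hole block is seated flat in the heater's well, the clear cover is shut over it, and I handed the job in at about 21 s of the 72 s limit.

**Loading:** I put the block's +y end in first, tilted 15°, and pushed the shoe back until I felt its stop. I then rocked the other end down and pressed lightly. The highest wrist force I read was about 12 N.

**Last checks:**
- **Block:** both ends of its top touched at z = 110.0 mm, the height for a block on the floor of the well.
- **Cover:** the bar's top met the fingers at 52.8 mm above the well floor, against 53 mm expected when shut. In the last picture the bar was in the column predicted for a shut cover.
- **Bench:** the long block, orange block, vials, timer and marker looked unmoved in the last picture. The brown bottle was out of that frame; nothing I did went near it.

**Disagreements:** the two cameras differed by about 2 mm on the well's x position. The shoe's stop put the well about 1 mm along y from the camera estimate. The block touched the side wall lightly (about 3 N) on the way down, and none of this stopped it seating.

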